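# Feed the drilled block through the chute flap

### The arm

A 6-joint arm with a two-finger parallel gripper is mounted at the origin on the work surface; the furniture and walls round the work are solid. World frame = base frame: x ahead of the robot, y to its left, z up, the work surface at z = 0. Lengths are in mm, angles in rad, forces in N, time in s.
With the tool pointing down it reaches from about 350 to 775 mm from the base axis. Payload 7.3 kg.
Tool frame: the origin (TCP) lies on the front face of the gripper's body, between the roots of the fingers; the fingertips stand 66 mm ahead of it and the grasp point (between the pads) lies 47 mm ahead of it (bot.tip_extent is the distance from the TCP to the fingertips, in mm); z points along the fingers, y is the line along which they close (so a half turn about z gives the same grasp; the last joint's range is limited). The gripper opens to 92 mm and grips with 3 to 60 N. Pads are 19 mm wide; open, the fingers measure 130 mm over their backs; the gripper's body (75 mm by 190 mm) begins 47 mm behind the grasp point.
Start: joints at [1.148, 0.342, 1.524, -0, 1.275, -0.146], TCP at [143.454, 505.034, 292.241] pointing down, gripper open.
Joint ranges: [-2.53, 2.53], [-0.77, 2.02], [0.04, 2.7], [-1, 4.14], [0.28, 2.66], [-3.11, 3.11]. Speed limits (rad/s): [2.57, 2.57, 3.14, 3.14, 3.14, 3.14].

### API

Orientations are given as [roll, pitch, yaw] about the fixed x, y, z axes, in that order (R = Rz(yaw) Ry(pitch) Rx(roll)).
In Python, from plant import readout, viewer, order, bot gives the robot as it stands.
- The arm moves only by the shell command python3 -m creep 'ROWS'. ROWS is text: rows parted by semicolons, each of 7 numbers parted by spaces: the shift along the world's x, y, z in m, then the turn, a rotation vector about the world's x, y, z in rad, then the opening in per cent of the stroke, from 0 (shut) to 100 (fully open). A call has 1 to 8 rows; each row shifts and turns the commanded pose from where the row before left it; what a row does not reach is not made up. A row lasts 1/12 s, in which the tool goes at most 41.7 mm and 7.16 degrees, less where a joint would pass 70% of its speed; a pose out of reach is approached as far as the arm can. A call is refused whole if a number of a shift passes 0.0417 or a number of a turn 0.125, either way. A call with a gripper value outside its range is refused whole. The fingers move at their own pace and stop on an object; the grip force is fixed at half the most. Time passes only in rows, so rows that do not move let the fingers close. It gives the time, the measured TCP pose, the force, the opening and the grip force at its end, in the units of the state.
- readout.get_obs(): the state, without advancing time (a new reading comes with each control period).
- viewer.capture(name): name is "side" or "top"; returns the picture (384x512x3 uint8, red, green, blue); there is no depth.
- viewer.camera_info(name): a dict with "fx", "fy", "cx", "cy" (pixels), "D" ([k1, k2, p1, p2, k3] as OpenCV has them; the pictures are not rectified), "origin" and "rotation" of the camera in the world. Camera axes: x right, y up, looking along -z (the intrinsics and any distortion apply to the point x, -y, -z); pixel columns grow to the right and rows downward; lengths in mm; the calibration is good to about 2 mm. A picture is of the moment at which its call begins. camera_info takes no time and is no camera call.
- order.close_job(): hands the job in; it is judged then, once.
The state is a dict: "time": time; "joint_positions": joint angles; "dq": joint speeds; "tau": joint torques, N m; "tool_pos": TCP position; "tcp_rot": TCP orientation; "contact_force": force on the tool from outside, world axes, zero at the start; "moment": the same for the moment, N m; "grip_width": finger opening in mm; "finger_force": force on a finger pad.
Only numpy, scipy, OpenCV 4.12 (cv2) and the standard library are available. Lean on these libraries where they do the work, as an engineer would, in place of code of your own. Each camera call takes 0.05 s, during which the arm holds its last target. There are 200 camera calls.

### The job

Push the black drilled block along the feed lane of the chute with your fingertips, through the hanging flap and fully into the pocket behind it, then draw the fingers back out so that the flap drops shut behind the block. Only push the block: keep it flat on the chute, do not pinch, lift or carry it, and push gently. Leave the other things on the bench where they are.

Things in the scene. Friction and masses are not known exactly. Their poses are not given: they have to be found in the camera images.
- chute: feed chute of grey sheet steel, fixed to the bench, seen as a long tray with two upright ears. Origin on the bench top, below the flap's hinge line; +x is the feed direction (open lane, flap, pocket), +y left of it, z up. Floor sheet's top at z 4 mm, from x -145 to +100 mm, 112 mm wide. Ears at y +-54 mm (24 mm along x), tops at z 64 mm, no bar across between them
- lane (a point): feed lane: point on the floor sheet, mid-width, where the guides begin, 120 mm before the hinge line (chute x = -120 mm). From there to the hinge line two guides 96 mm apart, tops at z 23 mm; open above and at this end
- pocket (a point): pocket: centre of its floor (chute x = +48 mm, z 4 mm). It reaches from the hinge line to an end wall 96 mm past it, 96 mm wide inside, walls up to z 33 mm, open above
- flap (a joint): flap angle: 0 = hanging shut, grows (rad) as its lower edge swings to chute +x, up to 1.75; it cannot swing to -x. 60 g, no spring, falls shut by its weight. Its lower edge rides on the block's top and drops once the block's rear face is over 22 mm past the hinge line and the fingers are out
- flap_edge (a point): middle of the flap's lower edge, z 14 mm when shut. The flap is a U of 3 mm aluminium hinged at z 58 mm: two straps (37 to 45 mm either side of the middle) carry a cross plate 90 mm wide, 33 to 44 mm from the hinge. Through the 74 mm gap between the straps an upright finger can follow the block up to about 30 mm past the hinge line, pushing the plate up ahead of it
- block_center (a point): centre (half-way up) of the loose black block with a grid of holes, 58 mm (its x, along the lane) by 88 mm (its y, across the lane) by 16 mm high, about 90 g. It starts flat on the lane's floor before the flap, its x roughly along the feed direction. Its rear face is 29 mm behind this point
- wood_stand_c (a point): bystander: drilled pine block 48 x 105 mm with turned pegs standing in it, 65 mm high in all; point half-way up the wood
- jar_c (a point): bystander: round jar with cream lid, diameter 60 mm, height 46 mm; point half-way up
- bottle_c (a point): bystander: brown oil bottle with pointed red cap, diameter 40 mm, height 134 mm; point half-way up

How it is judged (in metres and radians):
On the way, in this order (a step that is already met when the one before it is completed fails the run):
1. the block, flat in the lane, has pushed the flap open and is under it (value of joint flap above 0.3 rad and x of block_center in the frame of chute between -0.025 and 0.035 m and y of block_center in the frame of chute between -0.015 and 0.015 m and z of block_center in the frame of chute below 0.02 m), for 0.04 s.
2. the block is fully past the flap (x of block_center in the frame of chute above 0.048 m and y of block_center in the frame of chute between -0.015 and 0.015 m and z of block_center in the frame of chute below 0.02 m), for 0.1 s.
At the end, for the whole second after the job is handed in: the block lies flat and at rest in the pocket, its centre more than 48 mm past the hinge line, and the flap hangs shut behind it (under 0.08 rad) (all of step 2 and x of block_center in the frame of chute below 0.075 m and angle between block_center's own z axis and vertical below 0.1 rad and value of joint flap below 0.08 rad and linear speed of block below 0.02 m/s); the robot touches nothing.
It fails at once if the block is lifted (more than 10 mm) or tipped (more than 0.35 rad) (z of block_center in the frame of chute above 0.022 m or angle between block_center's own z axis and vertical above 0.35 rad).
It fails at once if the block is pushed or squeezed with more than 15 N (contact force between the fingers and block above 15 N).
It fails at once if the drilled wooden stand is moved more than 20 mm (distance of wood_stand_c from where it was at the start of the episode above 0.02 m).
It fails at once if the jar is moved more than 20 mm (distance of jar_c from where it was at the start of the episode above 0.02 m).
It fails at once if the oil bottle is moved more than 20 mm (distance of bottle_c from where it was at the start of the episode above 0.02 m).
It also fails if it takes over 42 s, if anything falls off the work surface, if the arm or the gripper's body presses on something with over 40 N, if the wrist force passes 120 N, or if a joint passes its speed limit or range.

## Working session

There is one attempt and no reset: what is moved stays moved. The work goes in short steps, Python scripts to look and compute and a shell command to move; the robot and the scene stay as the last step left them, time stands still between calls to the robot, and variables do not carry over. Pictures are saved under pics/ and viewed, at most 12 in all, crops included, and the job is handed in when it is done.

```bash
mkdir -p pics; cat > h.py <<'E'
import cv2,numpy as np
from plant import readout,viewer,order,bot
def snap(n,f):
    im=viewer.capture(n); cv2.imwrite('pics/'+f+'.png',cv2.cvtColor(im,cv2.COLOR_RGB2BGR)); return im
def ray(n,uv):
    c=viewer.camera_info(n);K=np.array([[c['fx'],0,c['cx']],[0,c['fy'],c['cy']],[0,0,1.]])
    p=cv2.undistortPoints(np.array(uv,float).reshape(-1,1,2),K,np.array(c['D'],float)).reshape(-1,2)
    d=np.c_[p[:,0],-p[:,1],-np.ones(len(p))]@np.array(c['rotation']).T
    return np.array(c['origin']),d
def plane(n,uv,z):
    o,d=ray(n,uv); return o+d*((z-o[2])/d[:,2])[:,None]
E
python3 - <<'E'
from h import *
snap('top','t0');snap('side','s0')
for n in('top','side'):print(viewer.camera_info(n))
print(readout.get_obs())
E
```

```text
{'fx': 357.180666377083, 'fy': 357.180666377083, 'cx': 255.71801245821516, 'cy': 192.85140316682683, 'D': array([-0.0330572,  0.       ,  0.       ,  0.       ,  0.       ]), 'origin': array([ 267.07342485, -170.76710206,  889.08600847]), 'rotation': array([ 0.21095023,  0.0025647 , -1.56038621])}
{'fx': 346.97815502330775, 'fy': 346.97815502330775, 'cx': 249.72639270657822, 'cy': 197.655394129341, 'D': array([-0.10871885,  0.        ,  0.        ,  0.        ,  0.        ]), 'origin': array([1094.12452103,   42.4910667 ,  585.00468996]), 'rotation': array([ 0.92941081, -0.01671589,  1.90347164])}
{'time': 0.1, 'joint_positions': array([ 1.14799281e+00,  3.42619079e-01,  1.52491086e+00, -2.59064678e-06,
        1.27537252e+00, -1.45995426e-01]), 'dq': array([-2.42247293e-04, -1.35021886e-03, -1.26928711e-03,  1.45651931e-05,
        9.88506990e-04,  8.19304256e-04]), 'tau': array([ 8.45074501e-04, -4.32004845e+01, -2.44696194e+01,  7.18699931e-02,
        5.25336410e-02, -4.35420327e-05]), 'tool_pos': array([143.3424147 , 504.77680937, 291.63573607]), 'tcp_rot': array([-3.14029643e+00, -1.88095170e-04,  2.86478519e+00]), 'contact_force': array([-0.38553495, -0.83540644, -0.23415153]), 'moment': array([-0.04058617,  0.02784163, -0.00894217]), 'finger_force': 0.0, 'grip_width': 92.07210338837321}
```

View pics/t0.png

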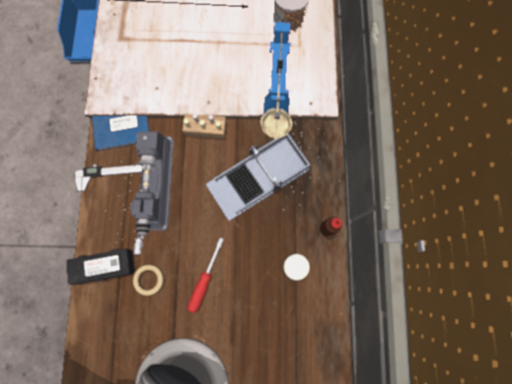

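View pics/s0.png

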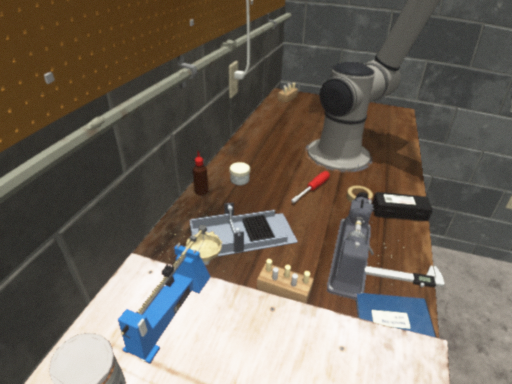

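```bash
sed -i "s/np.array(c\['rotation'\]).T/Rotation.from_euler('xyz',c['rotation']).as_matrix().T/; 1a from scipy.spatial.transform import Rotation" h.py
python3 - <<'E'
import cv2
a=cv2.imread('pics/t0.png')[125:230,195:325];cv2.imwrite('pics/t0c.png',cv2.resize(a,None,fx=5.5,fy=5.5,interpolation=cv2.INTER_CUBIC))
a=cv2.imread('pics/s0.png')[190:265,180:305];cv2.imwrite('pics/s0c.png',cv2.resize(a,None,fx=6,fy=6,interpolation=cv2.INTER_CUBIC))
E
```

```text
(no output)
```

View pics/t0c.png

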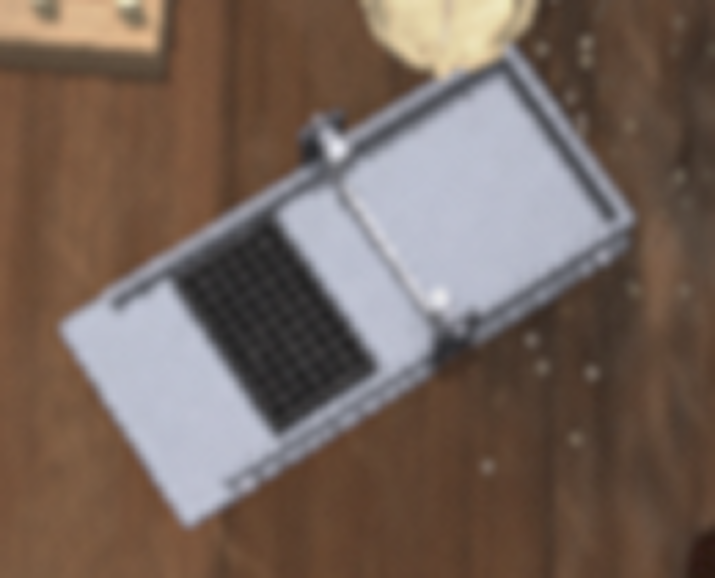

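View pics/s0c.png

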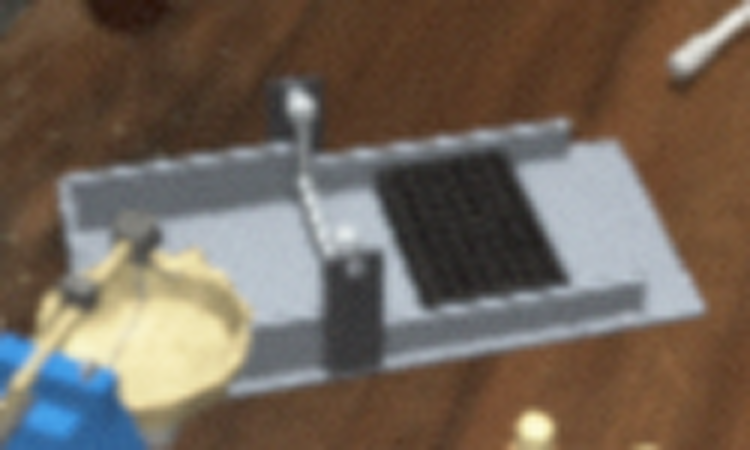

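The top crop shows the tray with its open end at lower left (corners at crop (60,328) and (188,527)). The end-wall corners are at (512,45) and (635,215), and the block's top corners at (175,280), (270,215), (378,368) and (280,432). The side crop confirms the flap hangs shut with the block before it.

```bash
python3 - <<'E'
from h import *
f=lambda L:np.array(L)/5.5+[195-.4,125-.4]
g=lambda L:np.array(L)/6+[180-.4,190-.4]
A=plane('top',f([(60,328),(188,527)]),4);B=plane('top',f([(512,45),(635,215)]),33)
print('open',A,'end',B,np.linalg.norm(A[0]-A[1]),np.linalg.norm(B[0]-B[1]),np.linalg.norm(A.mean(0)[:2]-B.mean(0)[:2]))
a=A.mean(0)[:2];b=B.mean(0)[:2];u=(b-a)/np.linalg.norm(b-a);O=a+145*u;v=np.array([-u[1],u[0]])
print('O',O,'u',u,np.degrees(np.arctan2(u[1],u[0])))
def loc(P):P=P[:,:2]-O;return np.c_[P@u,P@v].round(1)
T=plane('top',f([(175,280),(270,215),(378,368),(280,432)]),20);print('blk top',loc(T),loc(T).mean(0))
S=plane('side',g([(378,170),(505,150),(568,285),(428,308)]),20);print('blk side',loc(S),loc(S).mean(0))
print('side open',loc(plane('side',g([(612,142),(705,312)]),4)))
im=cv2.imread('pics/t0.png')
print('screws z~58',loc(plane('top',f([(335,148),(438,298)]),58)),loc(plane('side',g([(300,103),(346,240)]),58)))
for nm,p,z in(('stand',(204,126),25),('jar',(296,267),46),('bottle',(332,226),134)):
  P=plane('top',[p],z);print(nm,P.round(),loc(P))
E
```

```text
open [[ 477.77153731  -38.26388578    4.        ]
 [ 385.58899763 -100.06986943    4.        ]] end [[ 607.51267221 -246.41111847   33.        ]
 [ 526.13532102 -301.51917935   33.        ]] 110.9846846952254 98.28108495914785 245.36943464553556
O [ 511.5428663  -190.19152512] u [ 0.55077654 -0.83465274] -56.579696563594034
blk top [[-89.6  41.7]
 [-36.5  44.3]
 [-34.1 -43.2]
 [-87.2 -43.9]] [-61.85   -0.275]
blk side [[-31.4 -37.6]
 [-87.2 -38. ]
 [-88.1  48.2]
 [-31.   48. ]] [-59.425   5.15 ]
side open [[-140.9  -51. ]
 [-143.1   60.2]]
screws z~58 [[ -0.7  44.4]
 [ -0.1 -37.7]] [[  0.4 -42.2]
 [  0.4  43.3]]
stand [[627. -31.  25.]] [[-68.9 184.2]]
jar [[ 273. -262.   46.]] [[ -71.6 -238.5]]
bottle [[ 358. -330.  134.]] [[  32.2 -204.7]]
```

```bash
python3 - <<'E'
from h import *
O=np.array([511.5,-190.2]);u=np.array([.5508,-.8347]);v=np.array([.8347,.5508])
def tri(p,q):
  o1,d1=ray('top',[p]);o2,d2=ray('side',[q]);d1=d1[0]/np.linalg.norm(d1);d2=d2[0]/np.linalg.norm(d2)
  s=np.linalg.lstsq(np.c_[d1,-d2],o2-o1,rcond=None)[0];a=o1+s[0]*d1;b=o2+s[1]*d2
  m=(a+b)/2;print(m.round(),'gap',np.linalg.norm(a-b).round(1),'loc',((m[:2]-O)@u).round(),((m[:2]-O)@v).round())
tri((277,122),(204,243))
tri((282,25),(150,318)) 
print('rim chute side at z 0,30,60,90')
for z in(0,30,60,90):
  P=plane('top',[(277,138),(262,122),(291,122)],z)[:,:2]-O;print(z,np.c_[P@u,P@v].round())
print(Rotation.from_euler('xyz',[np.pi,0,0]).as_matrix())
r=readout.get_obs();print(r['tool_pos'],Rotation.from_euler('xyz',r['tcp_rot']).as_matrix().round(3))
E
```

```text
[ 621. -216.   67.] gap 2.9 loc 82.0 78.0
[ 851. -214.  117.] gap 29.7 loc 207.0 270.0
rim chute side at z 0,30,60,90
0 [[ 78.  62.]
 [ 69. 121.]
 [134.  79.]]
30 [[ 70.  53.]
 [ 62. 110.]
 [124.  70.]]
60 [[ 62.  44.]
 [ 54. 100.]
 [115.  61.]]
90 [[ 55.  36.]
 [ 47.  89.]
 [105.  51.]]
[[ 1.0000000e+00  0.0000000e+00  0.0000000e+00]
 [ 0.0000000e+00 -1.0000000e+00 -1.2246468e-16]
 [ 0.0000000e+00  1.2246468e-16 -1.0000000e+00]]
[143.3424147  504.77680937 291.63573607] [[-0.962  0.273 -0.001]
 [ 0.273  0.962 -0.001]
 [ 0.    -0.001 -1.   ]]
```

```bash
python3 -m creep '0.033 -0.02 0 0 0 0 0;0.033 -0.02 0 0 0 0 0;0.033 -0.02 0 0 0 0 0;0.033 -0.02 0 0 0 0 0;0.033 -0.02 0 0 0 0 0;0.033 -0.02 0 0 0 0 0;0.033 -0.02 0 0 0 0 0;0.033 -0.02 0 0 0 0 0'
python3 -m creep '0.005 -0.039 0 0 0 -0.089 0;0.005 -0.039 0 0 0 -0.089 0;0.005 -0.039 0 0 0 -0.089 0;0.005 -0.039 0 0 0 -0.089 0;0.005 -0.039 0 0 0 -0.089 0;0.005 -0.039 0 0 0 -0.089 0;0.005 -0.039 0 0 0 -0.089 0;0.005 -0.039 0 0 0 -0.089 0'
python3 - <<'E'
import cv2,numpy as np
a=cv2.imread('pics/t0.png')[60:150,240:320];b=cv2.imread('pics/s0.png')[205:295,165:245]
cv2.imwrite('pics/bowl.png',cv2.resize(np.hstack([a,b]),None,fx=5,fy=5,interpolation=cv2.INTER_CUBIC))
E
```

```text
time: 0.77
tool_pos: [408.7, 343.6, 292.0]
tcp_rot: [-3.141, -0.0, 2.865]
contact_force: [-0.1, 1.0, -0.1]
grip_width: 43.3
finger_force: 0.0
time: 1.43
tool_pos: [447.1, 31.2, 292.1]
tcp_rot: [-3.141, -0.0, 2.148]
contact_force: [0.8, 0.0, 0.9]
grip_width: 0.3
finger_force: 0.0
```

View pics/bowl.png

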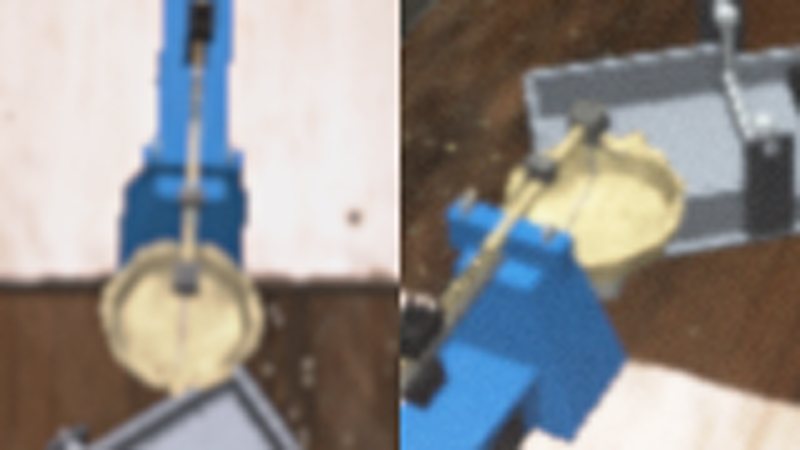

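The left half of the picture shows a hanging pan close to the pocket's left wall (rim 261–292 px), with a beam end over it at (277,116). The right half shows the same beam end at (203,229).

```bash
python3 - <<'E'
from h import *
O=np.array([511.5,-190.2]);u=np.array([.5508,-.8347]);v=np.array([.8347,.5508])
def tri(p,q):
  o1,d1=ray('top',[p]);o2,d2=ray('side',[q]);d1=d1[0]/np.linalg.norm(d1);d2=d2[0]/np.linalg.norm(d2)
  s=np.linalg.lstsq(np.c_[d1,-d2],o2-o1,rcond=None)[0];a=o1+s[0]*d1;b=o2+s[1]*d2
  m=(a+b)/2;print(m.round(),'gap',np.linalg.norm(a-b).round(1),'loc',((m[:2]-O)@u).round(),((m[:2]-O)@v).round())
tri((276.8,115.6),(203,228.6))
tri((277,123),(204,244.5))
for x in(-128,-105,0,13):print(x,O+u*x)
E
```

```text
[ 621. -214.  107.] gap 0.4 loc 80.0 78.0
[ 621. -216.   62.] gap 2.6 loc 82.0 77.0
-128 [440.9976 -83.3584]
-105 [ 453.666  -102.5565]
0 [ 511.5 -190.2]
13 [ 518.6604 -201.0511]
```

```bash
python3 -m creep '-0.002 -0.038 0 0 0 0 0;-0.002 -0.038 0 0 0 0 0;-0.002 -0.038 0 0 0 0 0;0 0 -0.035 0 0 0 0;0 0 -0.035 0 0 0 0;0 0 -0.035 0 0 0 0;0 0 -0.035 0 0 0 0;0 0 0 0 0 0.005 0'
python3 -m creep '0 0 -0.03 0 0 0 0;0 0 -0.025 0 0 0 0;0 0 -0.015 0 0 0 0;0 0 -0.005 0 0 0 0;0 0 0 0 0 0 0'
python3 - <<'E'
from h import *
snap('top','t1');a=cv2.imread('pics/t1.png')[115:245,185:335];s=snap('side','s1');b=cv2.imread('pics/s1.png')[170:300,180:330]
cv2.imwrite('pics/m1.png',cv2.resize(np.vstack([a,b]),None,fx=2.3*1,fy=2.3,interpolation=cv2.INTER_CUBIC))
E
```

```text
time: 2.1
tool_pos: [438.0, -80.0, 147.0]
tcp_rot: [-3.135, -0.01, 2.157]
contact_force: [-2.2, 0.0, 0.5]
grip_width: 0.4
finger_force: 0.0
time: 2.52
tool_pos: [441.6, -80.9, 77.5]
tcp_rot: [-3.141, -0.001, 2.158]
contact_force: [-0.6, -0.1, 0.1]
grip_width: 0.9
finger_force: 0.0
```

View pics/m1.png

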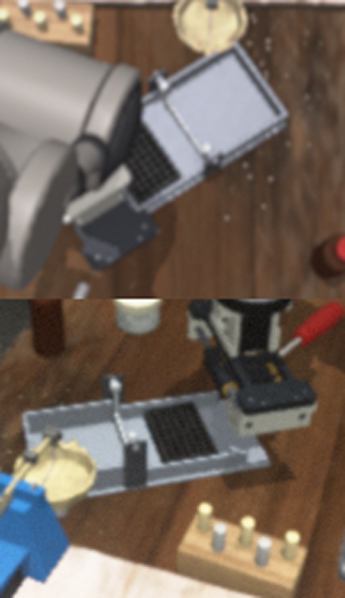

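The fingers are down behind the block (TCP at chute x ≈ -130, y ≈ 2), and the flap and bystanders are untouched. I'll push slowly along (0.551, -0.835).

```bash
python3 -m creep '0.0022 -0.0034 0 0 0 0 0;0.0022 -0.0034 0 0 0 0 0;0.0022 -0.0034 0 0 0 0 0;0.0022 -0.0034 0 0 0 0 0;0.0022 -0.0034 0 0 0 0 0;0.0011 -0.0017 0 0 0 0 0;0.0011 -0.0017 0 0 0 0 0;0.0011 -0.0017 0 0 0 0 0'
python3 -m creep '0.0011 -0.0017 0 0 0 0 0;0.0011 -0.0017 0 0 0 0 0;0.0011 -0.0017 0 0 0 0 0;0.0011 -0.0017 0 0 0 0 0;0.0011 -0.0017 0 0 0 0 0;0.0011 -0.0017 0 0 0 0 0;0.0011 -0.0017 0 0 0 0 0;0.0011 -0.0017 0 0 0 0 0'
python3 -m creep '0.0016 -0.0025 0 0 0 0 0;0.0016 -0.0025 0 0 0 0 0;0.0016 -0.0025 0 0 0 0 0;0.0016 -0.0025 0 0 0 0 0;0.0016 -0.0025 0 0 0 0 0;0.0016 -0.0025 0 0 0 0 0;0.0016 -0.0025 0 0 0 0 0;0.0016 -0.0025 0 0 0 0 0'
cat > w.py <<'E'
from h import *
import sys
O=np.array([511.5,-190.2]);u=np.array([.5508,-.8347]);v=np.array([.8347,.5508])
r=readout.get_obs();p=r['tool_pos'];print(r['time'],p.round(1),'loc',((p[:2]-O)@u).round(1),((p[:2]-O)@v).round(1),r['contact_force'].round(1))
n=sys.argv[1];snap('top','t'+n);snap('side','s'+n);a=cv2.imread(f'pics/t{n}.png')[115:245,185:335];b=cv2.imread(f'pics/s{n}.png')[170:300,180:330]
cv2.imwrite(f'pics/m{n}.png',cv2.resize(np.hstack([a,b]),None,fx=2.6,fy=2.6,interpolation=cv2.INTER_CUBIC))
E
python3 w.py 2
```

```text
time: 3.28
tool_pos: [455.8, -103.3, 77.2]
tcp_rot: [-3.142, -0.0, 2.158]
contact_force: [-0.1, -0.1, -0.2]
grip_width: 0.3
finger_force: 0.0
time: 3.95
tool_pos: [464.7, -116.9, 77.2]
tcp_rot: [3.141, 0.0, 2.158]
contact_force: [0.4, 0.1, -0.3]
grip_width: 0.1
finger_force: 0.2
time: 4.62
tool_pos: [477.5, -136.9, 77.2]
tcp_rot: [3.142, -0.0, 2.158]
contact_force: [-0.9, 0.7, 0.9]
grip_width: 0.4
finger_force: 0.5
4.6167 [ 477.5 -136.9   77.2] loc -63.3 1.0 [-0.9  0.7  0.9]
```

View pics/m2.png

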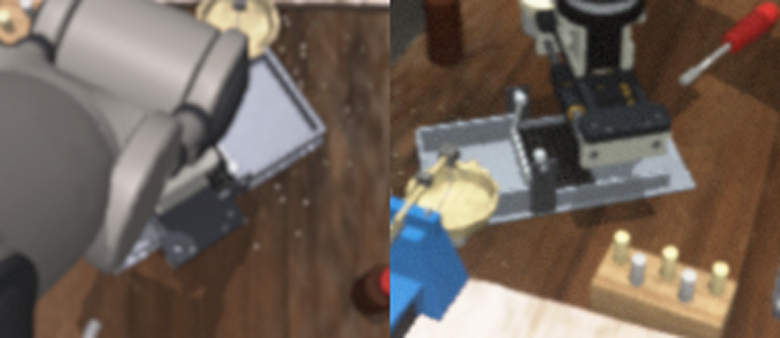

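The block has been pushed up to the flap, square in the lane, with low force. Next it goes under the flap.

```bash
python3 -m creep '0.0016 -0.0025 0 0 0 0 0;0.0016 -0.0025 0 0 0 0 0;0.0016 -0.0025 0 0 0 0 0;0.0016 -0.0025 0 0 0 0 0;0.0016 -0.0025 0 0 0 0 0;0.0016 -0.0025 0 0 0 0 0;0.0016 -0.0025 0 0 0 0 0;0.0016 -0.0025 0 0 0 0 0'
python3 -m creep '0.0016 -0.0025 0 0 0 0 0;0.0016 -0.0025 0 0 0 0 0;0.0016 -0.0025 0 0 0 0 0;0.0016 -0.0025 0 0 0 0 0;0.0016 -0.0025 0 0 0 0 0;0.0016 -0.0025 0 0 0 0 0;0.0016 -0.0025 0 0 0 0 0;0.0016 -0.0025 0 0 0 0 0'
python3 w.py 3
```

```text
time: 5.38
tool_pos: [490.3, -156.9, 77.2]
tcp_rot: [3.142, 0.0, 2.158]
contact_force: [-0.8, 0.4, 0.1]
grip_width: 0.5
finger_force: 0.3
time: 6.05
tool_pos: [503.1, -176.9, 77.2]
tcp_rot: [3.141, -0.0, 2.158]
contact_force: [-1.1, 0.6, -1.0]
grip_width: 0.2
finger_force: 0.3
6.05 [ 503.1 -176.9   77.2] loc -15.7 0.3 [-1.1  0.6 -1. ]
```

View pics/m3.png

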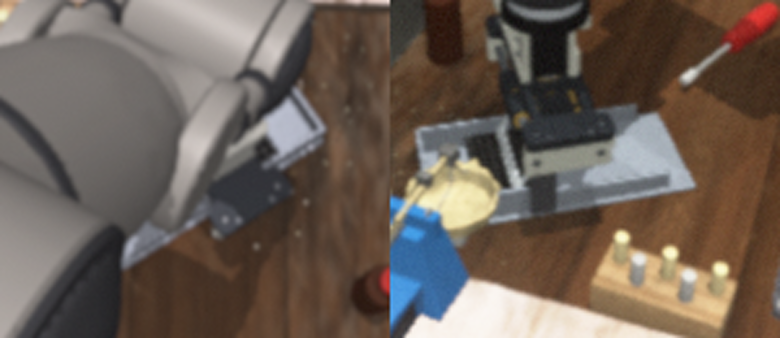

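The side view shows the block's front past the opened flap, its leading edge around crop (467,140)–(487,185).

```bash
python3 - <<'E'
from h import *
O=np.array([511.5,-190.2]);u=np.array([.5508,-.8347]);v=np.array([.8347,.5508])
P=plane('side',np.array([(77,140),(97,185)])/2.6+[180,170],20)[:,:2]-O;print(np.c_[P@u,P@v].round(1))
E
python3 -m creep '0.0016 -0.0025 0 0 0 0 0;0.0016 -0.0025 0 0 0 0 0;0.0016 -0.0025 0 0 0 0 0;0.0016 -0.0025 0 0 0 0 0;0.0016 -0.0025 0 0 0 0 0;0.0016 -0.0025 0 0 0 0 0;0.0016 -0.0025 0 0 0 0 0;0 0 0 0 0 0 0'
python3 w.py 4
```

```text
[[ 53.2 -34. ]
 [ 45.5  30.7]]
time: 6.82
tool_pos: [514.6, -194.8, 77.3]
tcp_rot: [3.141, 0.001, 2.157]
contact_force: [-0.3, -0.2, 0.4]
grip_width: 0.5
finger_force: 0.1
6.8167 [ 514.6 -194.8   77.3] loc 5.5 0.0 [-0.3 -0.2  0.4]
```

View pics/m4.png

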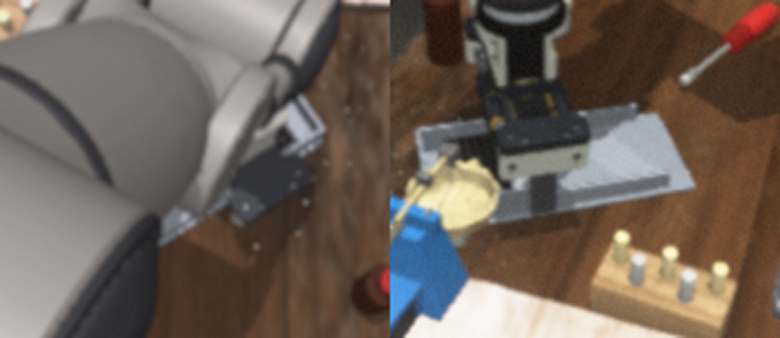

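The block's front lies near the pocket's end, about 13 mm short of the target. The body stands clear of the pan, so I finish the push gently.

```bash
python3 -m creep '0.0011 -0.0017 0 0 0 0 0;0.0011 -0.0017 0 0 0 0 0;0.0011 -0.0017 0 0 0 0 0;0.0011 -0.0017 0 0 0 0 0;0.0011 -0.0017 0 0 0 0 0;0.0011 -0.0017 0 0 0 0 0;0.0007 -0.001 0 0 0 0 0;0 0 0 0 0 0 0'
python3 w.py 5
```

```text
time: 7.58
tool_pos: [519.7, -202.9, 77.3]
tcp_rot: [-3.14, -0.007, 2.158]
contact_force: [-7.4, 12.0, 11.4]
grip_width: 0.3
finger_force: 7.5
7.5833 [ 519.7 -202.9   77.3] loc 15.1 -0.1 [-7.4 12.  11.4]
```

View pics/m5.png

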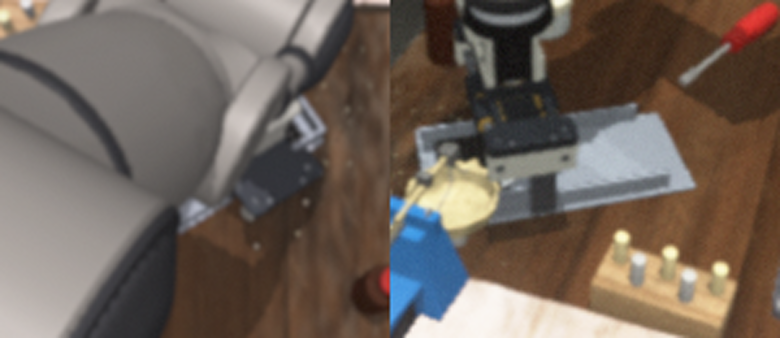

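The force has risen to about 18 N, so the flap plate is jamming at the end of its stroke. I back straight out and look.

```bash
python3 -m creep '-0.0022 0.0034 0 0 0 0 0;-0.0022 0.0034 0 0 0 0 0;-0.0028 0.0042 0 0 0 0 0;-0.0044 0.0067 0 0 0 0 0;-0.0044 0.0067 0 0 0 0 0;-0.0055 0.0084 0 0 0 0 0;-0.0055 0.0084 0 0 0 0 0;-0.0055 0.0084 0 0 0 0 0'
python3 -m creep '-0.0055 0.0084 0 0 0 0 0;-0.0055 0.0084 0 0 0 0 0;-0.0055 0.0084 0 0 0 0 0;-0.0055 0.0084 0 0 0 0 0;-0.0055 0.0084 0 0 0 0 0;-0.0055 0.0084 0 0 0 0 0;-0.0055 0.0084 0 0 0 0 0;0 0 0 0 0 0 0'
python3 w.py 6; python3 - <<'E'
import cv2,numpy as np
a=cv2.imread('pics/t6.png')[125:230,215:325];b=cv2.imread('pics/s6.png')[190:285,180:290]
cv2.imwrite('pics/z6.png',cv2.resize(np.hstack([a[:95],b]),None,fx=3.6,fy=3.6,interpolation=cv2.INTER_CUBIC))
E
```

```text
time: 8.35
tool_pos: [488.3, -154.8, 77.3]
tcp_rot: [3.142, -0.0, 2.158]
contact_force: [0.3, 0.1, 0.2]
grip_width: 0.3
finger_force: 0.0
time: 9.02
tool_pos: [449.0, -95.3, 77.1]
tcp_rot: [-3.141, -0.002, 2.159]
contact_force: [-0.1, -0.1, 0.9]
grip_width: 0.5
finger_force: 0.0
9.0167 [449.  -95.3  77.1] loc -113.7 0.1 [-0.1 -0.1  0.9]
```

View pics/z6.png

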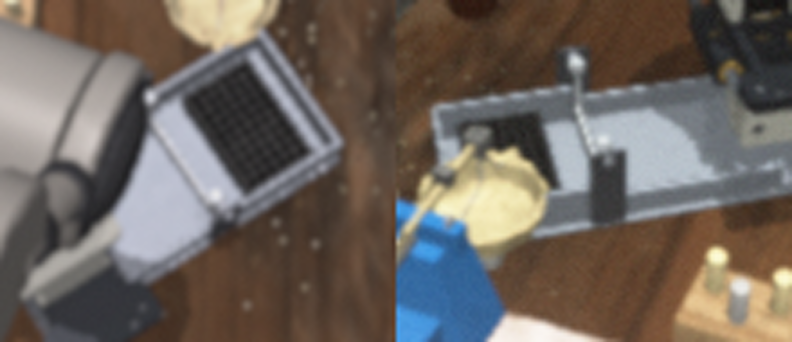

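The flap hangs straight (shut) and the block lies flat past it; its corners in the left half are (183,98), (245,65), (310,155) and (250,192). I check its centre.

```bash
python3 - <<'E'
from h import *
O=np.array([511.5,-190.2]);u=np.array([.5508,-.8347]);v=np.array([.8347,.5508])
f=lambda L,o:np.array(L)/3.6+np.array(o)-.4
for n,L,o,z in(('top',[(183,98),(245,65),(310,155),(250,192)],(215,125),20),('top',[(152,98),(215,197)],(215,125),58),('side',[(541-396,113),(558-396,187)],(180,190),20)):
  P=plane(n,f(L,o),z)[:,:2]-O;Q=np.c_[P@u,P@v];print(n,Q.round(1),Q.mean(0).round(1))
E
```

```text
top [[ 27.   40.8]
 [ 77.7  37.5]
 [ 79.  -42.7]
 [ 28.7 -42.1]] [53.1 -1.6]
top [[  1.6  42. ]
 [ -0.7 -38.9]] [0.5 1.5]
side [[ 26.5 -38.9]
 [ 29.2  35.9]] [27.9 -1.5]
```

Three checks agree: the centre is about 53–56 mm past the hinge, the rear face about 28 mm past, and the flap is shut. The robot is clear.

```bash
python3 -c "
from plant import order
print(order.close_job())"
```

```text
the job is handed in; nothing more can be done
None
```

I handed the job in with the block flat in the pocket, its centre about 53–56 mm past the hinge line. The flap hung shut and the fingers were clear. One risk: near the end of the push the wrist force rose to about 18 N, apparently with the flap plate jamming, and I don't know how much of that reached the block against its 15 N limit; the hand-in gave no verdict.

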